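Examine the green beetle with the hand lens

ROBOT

A 6-joint arm with a two-finger parallel gripper is mounted at the origin on the work surface. World frame = base frame: x ahead of the robot, y to its left, z up, the work surface at z = 0. Lengths are in m, angles in rad, forces in N, time in s.
With the tool pointing down it reaches from about 0.3 to 0.85 m from the base axis. Payload 4.2 kg.
Tool frame: the origin (TCP) lies midway between the tips of the shut fingers; the grasp point (between the pads) lies 19 mm behind it (tcp_to_grasp is the distance from the TCP to the grasp point, in m); z points along the fingers, y is the line along which they close (so a half turn about z gives the same grasp; the last joint's range is limited). The gripper opens to 91 mm and grips with 3 to 60 N. Pads are 32 mm wide; open, the fingers measure 118 mm over their backs; the gripper's body (76 mm by 178 mm) begins 60 mm behind the grasp point.
Start: joints at [-1.347, 0.32, 1.565, -0, 1.257, -0.02], TCP at [0.139, -0.558, 0.214] pointing down, gripper open.
Joint ranges: [-3.11, 3.11], [-0.84, 2.01], [0.21, 2.61], [-1.34, 4.49], [0.05, 2.63], [-2.56, 2.56]. Speed limits (rad/s): [2.57, 2.57, 3.14, 3.14, 3.14, 3.14].

INTERFACE

Orientations are given as [roll, pitch, yaw] about the fixed x, y, z axes, in that order (R = Rz(yaw) Ry(pitch) Rx(roll)).
In Python, from rig import observe, camera, close_job, tcp_to_grasp gives the robot as it stands.
- The arm moves only by the shell command python3 -m creep 'ROWS' [FORCE]. ROWS is JSON, a list of rows, each an object of numbers: "gripper": the closure, from 0 (fully open) to 1 (shut); "x", "y", "z": the shift along the tool's x, y, z in cm; "wx", "wy", "wz": the turn, a rotation vector about the tool's x, y, z in degrees. In form: [{"gripper": .., "x": .., "y": .., "z": .., "wx": .., "wy": .., "wz": ..}, ...]. A call has 1 to 5 rows; each row is the pose to reach, as a shift and turn from the pose commanded when the call began, along the tool's axes at that moment; what a row does not reach only later rows make up. A row lasts 1/12 s, in which the tool goes at most 41.7 mm and 7.16 degrees, less where a joint would pass 70% of its speed; a pose out of reach is approached as far as the arm can. A call with a gripper value outside its range is refused whole. The fingers move at their own pace and stop on an object; FORCE is the grip in N (left out, the last holds). Time passes only in rows, so rows that repeat a pose let the fingers close. It gives the time, the measured TCP pose, the force, the opening and the grip force at its end, in the units of the state.
- observe(): the state, without advancing time (a new reading comes with each control period).
- camera(name): name is "scene" or "top" or "wrist"; returns a dict with "image" (420x560x3 uint8, blue, green, red), "fx", "fy", "cx", "cy" (pixels), "R" (3x3) and "t" (3): a world point X has camera coordinates R X + t. Camera axes: x right, y down, z forward; pixel columns grow to the right and rows downward; lengths in m; the calibration is good to about 2 mm. A picture is of the moment at which its call begins. There is no depth.
- close_job(): hands the job in; it is judged then, once.
The state is a dict: "clock": time; "q": joint angles; "joint_velocities": joint speeds; "joint_torque": joint torques, N m; "tool_pos": TCP position; "ee_rot": TCP orientation; "ft_force": force on the tool from outside, world axes, zero at the start; "torque": the same for the moment, N m; "grip_width": opening from 0.0 (shut) to 1.0 (fully open); "grip_force": force on a finger pad.
Only numpy, scipy, OpenCV 4.12 (cv2) and the standard library are available. Lean on these libraries where they do the work, as an engineer would, in place of code of your own. Each camera call takes 0.05 s, during which the arm holds its last target. There are 200 camera calls.

TASK

Lift the glass lid of the insect box by its brass knob and lay it right back until it meets its stop, never letting it drop or fly. Then pick up the brass hand lens by its handle and hold it level and still over the large green beetle, centred on it, with the lens at the height of the red focus collar on the brass lens stand, carried by nothing but the gripper; the program finishes while holding it there. Touch no beetle, and leave the flask, the dish, the probe and the red collar as they are.

Things in the scene. Friction and masses are not known exactly. Their poses are not given: they have to be found in the camera images.
- insect_box: Mahogany insect box, fixed to the desk, 180 mm (its x) by 240 mm (its y) by 52 mm high without the lid, walls 9 mm, white foam floor 16 mm above the desk. Origin: centre of its underside, on the desk. Its x axis points from the knob side (near the robot) to the hinge side, its z up. Rows of small pinned insects stand along the knob side and the hinge side, three large beetles across the middle.
- lid (a joint): Angle of the box's glass lid in rad: 0 shut, grows as it lifts; it meets its stop at 1.83 (leaning 15 degrees back past upright). Loose hinge, lid 0.42 kg: it falls shut when let go before about 1.6, and rests on the stop beyond. The lid is a 180 x 240 x 12 mm mahogany frame around clear glass; the knob needs about 2 N to lift.
- lid_knob (a point): Centre of the lid's brass pull knob: an 18 mm ball on an 8 mm stem, standing straight out from the middle of the lid's knob-side edge, its centre 22 mm from that edge. With the lid shut it points to the box's -x, 58 mm above the desk, clear of the box. The knob turns with the lid and ends pointing up and slightly back.
- lid_hinge (a point): Middle of the lid's hinge line, which runs along the box's y axis at the top of the wall farthest from the robot, 52 mm above the desk. The knob's centre moves on a circle of 202 mm radius about it.
- loupe: Hand lens lying flat on the desk, loose, about 0.16 kg. Brass rim 70 mm across and 14 mm high with a glass lens, and a straight flat-sided mahogany handle 16 mm wide, 14 mm high, 100 mm long, that reaches from 50 to 150 mm from the lens centre. Origin: underside of the rim, at the lens centre. Its x axis points from the handle to the lens (the handle lies along -x), its z up (through the lens). Its centre of mass is about 62 mm from the lens centre, towards the handle.
- loupe_lens (a point): Centre of the glass of the hand lens, halfway through the rim (7 mm above its underside).
- loupe_grip (a point): A good place to grip the hand lens: on the middle line of the handle, 85 mm from the lens centre, 7 mm above the underside.
- green_beetle_back (a point): Top of the back of the large green beetle, 41 mm long, the biggest of the three pinned in a row across the middle of the box, 46 mm above the desk. Fixed and brittle.
- green_beetle: The large green beetle. Origin: where its pin enters the foam, 30 mm under its back.
- brown_beetle: A large brown beetle, 31 mm long, pinned in the same row: not the one to look at. Fixed, brittle. Origin: where its pin enters the foam.
- black_beetle: A large black beetle, 31 mm long, pinned in the same row: not the one to look at. Fixed, brittle. Origin: where its pin enters the foam.
- stand: The hand lens's own brass stand, fixed to the desk beside the box: round foot 100 mm across, pillar 10 mm thick and 257 mm high, swivel arm with an empty 80 mm lens holder parked 211 mm up, reaching out 145 mm along the stand's x axis. Origin: centre of the foot's underside.
- focus_mark (a point): Middle of the red focus collar on the stand's pillar, a ring 25 mm across and 14 mm high, set 100 to 130 mm above the desk. Its mid-height is the height at which the middle of the glass is in focus on the green beetle.
- flask: Pewter collecting flask, 68 mm across, 121 mm high, 0.32 kg, loose. Origin: centre of its underside.
- dish: White polymer sorting dish, 100 mm across, 22 mm high, loose. Origin: centre of its underside.
- probe: Chrome probe lying on the desk, 158 mm long, 7 mm thick, loose. Origin: on its underside, near its middle; it lies along its x axis.

How it is judged:
On the way, in this order (a step that is already met when the one before it is completed fails the run):
1. the glass lid is laid back against its stop (value of joint lid above 1.72 rad and velocity of joint lid below 0.3 rad/s), for 0.3 s.
2. the hand lens is lifted off the desk in the gripper (height (world z) of loupe_lens above 0.05 m and contact force between loupe and the fingers above 0.5 N), for 0.2 s.
At the end, for the whole second after the job is handed in: Lid back at its stop (over 1.72 rad). Hand lens held still by the gripper alone, upright and level within 0.12 rad, centre of its glass within 12 mm of the green beetle seen from above and within 8 mm of the height of the middle of the red collar, touching neither box, lid nor stand (horizontal distance between loupe_lens and green_beetle_back below 0.012 m and z of loupe_lens in the frame of focus_mark between -0.008 and 0.008 m and angle between loupe's own z axis and vertical below 0.12 rad and linear speed of loupe below 0.02 m/s and angular speed of loupe below 0.15 rad/s and contact force between loupe and the fingers above 0.5 N and contact force between loupe and insect_box below 0.05 N and contact force between loupe and stand below 0.05 N and value of joint lid above 1.72 rad); the arm keeps its last pose, push and grip.
It fails at once if the glass lid is let drop shut or flung open (faster than 3.5 rad/s) (velocity of joint lid below -3.5 rad/s or velocity of joint lid above 3.5 rad/s).
It fails at once if a large beetle is touched (contact force between any of green_beetle, brown_beetle, black_beetle and anything else above 0.3 N).
It fails at once if the flask, dish or probe is shifted by more than 20 mm, or the flask tipped (distance of any of flask, dish, probe from where it was at the start of the episode above 0.02 m or angle between flask's own z axis and vertical above 0.4 rad).
It fails at once if the red collar is shifted by more than 4 mm (distance of focus_mark from where it was at the start of the episode above 0.004 m).
It also fails if it takes over 64 s, if anything falls off the work surface, if the arm or the gripper's body presses on something with over 40 N, if the wrist force passes 120 N, or if a joint passes its speed limit or range.

## Working session

There is one attempt and no reset: what is moved stays moved. The work goes in short steps, Python scripts to look and compute and a shell command to move; the robot and the scene stay as the last step left them, time stands still between calls to the robot, and variables do not carry over. Pictures are saved under pics/ and viewed, at most 13 in all, crops included, and the job is handed in when it is done.

```bash
ls; mkdir -p pics; python3 - <<'E'
from rig import observe,camera,tcp_to_grasp
import cv2,numpy as np,pickle
print(tcp_to_grasp,observe())
d={}
for n in("scene","top"):
    c=camera(n);d[n]=c;cv2.imwrite(f"pics/{n}0.png",c["image"]);print(n,c["fx"],c["cx"],c["cy"],np.round(c["R"],3).tolist(),np.round(c["t"],3))
pickle.dump(d,open("d0.pkl","wb"))
E
```

```text
pics
0.0188 {'clock': 0.0, 'q': array([-1.34699322e+00,  3.20313578e-01,  1.56565748e+00,  4.56103120e-05,
        1.25737134e+00, -2.00110246e-02]), 'joint_velocities': array([ 0.00010135,  0.00041034, -0.00036484, -0.00138954, -0.00115151,
       -0.00035312]), 'joint_torque': array([-3.02999601e-03, -4.12468672e+01, -2.31975496e+01,  7.24301208e-02,
        4.56100318e-02, -1.32936766e-04]), 'tool_pos': array([ 0.13870882, -0.55751651,  0.21311618]), 'ee_rot': array([-3.13984413e+00, -7.83667730e-05,  2.43799958e-01]), 'ft_force': array([-0.53089977, -0.08988161, -1.06255196]), 'torque': array([-0.01058733,  0.04808774,  0.01526124]), 'grip_force': 0.0, 'grip_width': 1.0014399886278145}
scene 546.6773422795129 284.5544199652154 205.175077373761 [[0.558, 0.83, 0.005], [0.478, -0.316, -0.819], [-0.678, 0.46, -0.573]] [-0.347 -0.21   1.735]
top 389.6530703169376 275.28740849923264 210.25384017871647 [[0.028, -0.999, 0.026], [-0.982, -0.033, -0.185], [0.186, -0.02, -0.982]] [-0.037  0.625  0.948]
```

View pics/scene0.png

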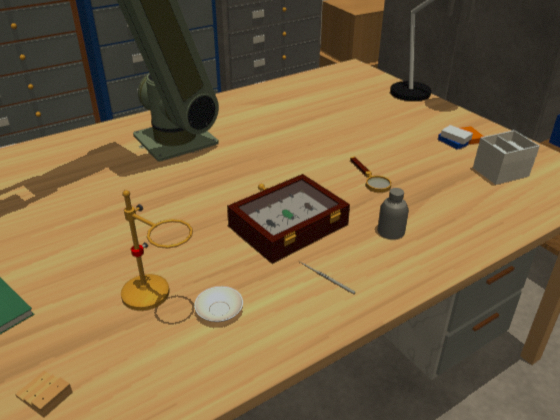

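View pics/top0.png

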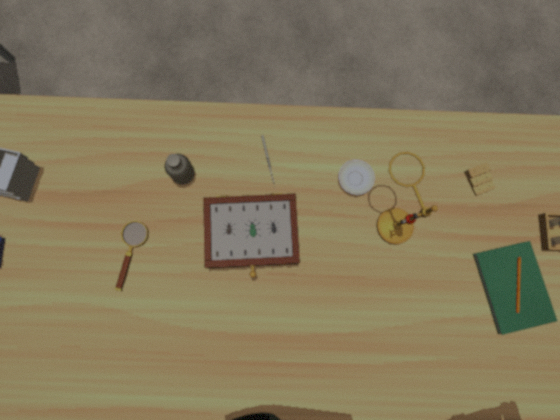

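The scene view shows the box in the centre, with the knob at (262,187), the green beetle at (288,214) and the collar at (137,251). In the top view the knob is at (253,272), the beetle at (253,230), the collar at (410,219) and the loupe lens at (135,235), with its handle running to (121,288).

```bash
cat > h.py <<'E'
import numpy as np,cv2
from scipy.spatial.transform import Rotation as Rn
def ray(c,p):
    R=np.array(c["R"]);o=-R.T@np.array(c["t"]);d=R.T@np.array([(p[0]-c["cx"])/c["fx"],(p[1]-c["cy"])/c["fy"],1]);return o,d/np.linalg.norm(d)
def plane(c,p,z):
    o,d=ray(c,p);return o+d*(z-o[2])/d[2]
def tri(c1,p1,c2,p2):
    o1,d1=ray(c1,p1);o2,d2=ray(c2,p2)
    s=np.linalg.lstsq(np.c_[d1,-d2],o2-o1,rcond=None)[0];a=o1+s[0]*d1;b=o2+s[1]*d2
    return (a+b)/2,np.linalg.norm(a-b)
def proj(c,X):
    v=np.array(c["R"])@X+np.array(c["t"]);return c["cx"]+c["fx"]*v[0]/v[2],c["cy"]+c["fy"]*v[1]/v[2]
def mask(c,lo,hi,box):
    h=cv2.cvtColor(c["image"],cv2.COLOR_BGR2HSV);m=cv2.inRange(h,np.array(lo),np.array(hi));k=np.zeros_like(m);x0,y0,x1,y1=box;k[y0:y1,x0:x1]=m[y0:y1,x0:x1];return k
def cen(m):
    n,l,s,ce=cv2.connectedComponentsWithStats(m);i=1+np.argmax(s[1:,4]);return ce[i],s[i]
def toolmove(o,target,yaw=None):
    R=Rn.from_euler('xyz',o["ee_rot"]).as_matrix();return R.T@(np.array(target)-o["tool_pos"])*100
E
python3 - <<'E'
import pickle;from h import *
d=pickle.load(open("d0.pkl","rb"));S,T=d["scene"],d["top"]
r=[cen(mask(c,(0,170,90),(6,255,255),b)) for c,b in((S,(120,235,155,265)),(T,(398,208,422,232)))];print(r)
print("collar",tri(S,r[0][0],T,r[1][0]))
g=[cen(mask(c,(50,80,30),(90,255,255),b)) for c,b in((S,(270,200,305,230)),(T,(240,215,265,245)))];print(g)
print("green",tri(S,g[0][0],T,g[1][0]),plane(T,g[1][0],.042),plane(S,g[0][0],.042))
print("knob",tri(S,(262,187),T,(253,272)),plane(T,(253,272),.058))
# box frame contour in top
m=mask(T,(0,90,30),(12,255,140),(195,185,310,275));n,l,s,ce=cv2.connectedComponentsWithStats(m);i=1+np.argmax(s[1:,4])
pts=np.argwhere(l==i)[:,::-1].astype(np.float32);rc=cv2.minAreaRect(pts);b=cv2.boxPoints(rc);print(b,[plane(T,p,.064).round(4) for p in b])
m=mask(T,(0,100,30),(12,255,150),(110,245,140,295));pts=np.argwhere(m)[:,::-1].astype(np.float32);print("handle",len(pts))
P=np.array([plane(T,p,.014)[:2] for p in pts]);c=P.mean(0);u=np.linalg.svd(P-c)[2][0];q=(P-c)@u;print(c,u,q.min(),q.max(),np.degrees(np.arctan2(u[1],u[0])))
for p in((135,235),):print("lens",plane(T,p,.014),plane(S,(378,184),.014))
print("stand foot",plane(T,(395,226),.0))
E
```

```text
[(array([136.7  , 250.725]), array([131, 245,  12,  12,  80], dtype=int32)), (array([408.40740741, 218.2962963 ]), array([406, 215,   7,   8,  27], dtype=int32))]
collar (array([ 0.60476174, -0.34518961,  0.11743976]), np.float64(0.004417850680839628))
[(array([287.03636364, 213.52727273]), array([283, 210,  10,   9,  55], dtype=int32)), (array([252.40625, 230.40625]), array([251, 225,   4,  11,  32], dtype=int32))]
green (array([0.57417751, 0.0391251 , 0.03839052]), np.float64(0.0007006217983392221)) [0.57387234 0.039294   0.042     ] [0.57815845 0.03597259 0.042     ]
knob (array([0.4668118 , 0.03336402, 0.05966863]), np.float64(0.0007073794784151572)) [0.46668365 0.03310895 0.058     ]
[[201.87749 197.86618]
 [295.60495 193.50677]
 [298.86346 263.5645 ]
 [205.13599 267.92392]] [array([0.6512, 0.1716, 0.064 ]), array([ 0.6709, -0.0697,  0.064 ]), array([ 0.4908, -0.0813,  0.064 ]), array([0.4731, 0.1523, 0.064 ])]
handle 160
[0.45951288 0.37138834] [-0.97995291  0.19922925] -0.03931379226284195 0.03972398659963278 168.50810881113975
lens [0.5555651 0.349925  0.014    ] [0.56939056 0.34347302 0.014     ]
stand foot [ 0.60406058 -0.34878104  0.        ]
```

```bash
python3 -m creep '[{"gripper":0,"x":9,"y":-10,"z":-1,"wz":3},{"gripper":0,"x":11,"y":-12.5,"z":-1,"wz":4},{"gripper":0,"x":14,"y":-15.5,"z":-2,"wz":6},{"gripper":0,"x":17,"y":-19,"z":-2,"wz":7},{"gripper":0,"x":20,"y":-22.5,"z":-2,"wz":8}]'
python3 -m creep '[{"x":3,"y":-3.3,"wz":1},{"x":6,"y":-6.6,"wz":2},{"x":9,"y":-9.9,"wz":3},{"x":12,"y":-13,"wz":4},{"x":15,"y":-16,"wz":5}]'
python3 - <<'E'
from rig import observe
from h import *
o=observe();print(o["clock"],o["tool_pos"],o["ee_rot"],toolmove(o,(.45,.033,.25)))
E
```

```text
0.1 [ 0.13866971 -0.55758187  0.21319663] [-3.14003206e+00 -1.16272551e-05  2.43749805e-01] [ 44.46607    -49.80435007  -3.6021    ]validation failed for argument at $[0]...
validation failed for argument at $[0]...
```

```bash
python3 -m creep '[{"gripper":0,"x":3,"y":-3,"z":-1,"wx":0,"wy":0,"wz":2},{"gripper":0,"x":6,"y":-6,"z":-1,"wx":0,"wy":0,"wz":4},{"gripper":0,"x":9,"y":-9,"z":-2,"wx":0,"wy":0,"wz":6},{"gripper":0,"x":12,"y":-12,"z":-2,"wx":0,"wy":0,"wz":7},{"gripper":0,"x":15,"y":-15,"z":-2,"wx":0,"wy":0,"wz":8}]'
python3 - <<'E'
from rig import observe
from h import *
o=observe();print(o["clock"],o["tool_pos"],o["ee_rot"],toolmove(o,(.45,.033,.25)))
E
```

```text
clock: 0.52
tool_pos: [0.2457, -0.3797, 0.2341]
ee_rot: [3.141, -0.0, 0.102]
ft_force: [1.6, -1.5, -0.0]
grip_width: 1.0
grip_force: 0.0
0.5167 [ 0.24565006 -0.3797094   0.23408037] [ 3.14116633e+00 -4.36981978e-04  1.02257145e-01] [ 24.54183854 -38.96869038  -1.59785202]
```

```bash
python3 -m creep '[{"gripper":0,"x":2,"y":-3.5,"z":0,"wx":0,"wy":0,"wz":1},{"gripper":0,"x":4,"y":-7,"z":0,"wx":0,"wy":0,"wz":2},{"gripper":0,"x":6,"y":-10.5,"z":-1,"wx":0,"wy":0,"wz":3},{"gripper":0,"x":8,"y":-14,"z":-1,"wx":0,"wy":0,"wz":4},{"gripper":0,"x":10,"y":-17.5,"z":-1,"wx":0,"wy":0,"wz":5}]' >/dev/null
python3 -m creep '[{"gripper":0,"x":2,"y":-3.5,"z":0,"wx":0,"wy":0,"wz":0},{"gripper":0,"x":4,"y":-7,"z":0,"wx":0,"wy":0,"wz":0},{"gripper":0,"x":6,"y":-10.5,"z":0,"wx":0,"wy":0,"wz":0},{"gripper":0,"x":8,"y":-14,"z":0,"wx":0,"wy":0,"wz":0},{"gripper":0,"x":10,"y":-17.5,"z":0,"wx":0,"wy":0,"wz":0}]'
python3 - <<'E'
from rig import observe,camera
from h import *
import pickle
o=observe();print(o["clock"],o["tool_pos"],o["ee_rot"],toolmove(o,(.45,.033,.25)))
c=camera("wrist");cv2.imwrite("pics/w1.png",c["image"]);pickle.dump(c,open("w1.pkl","wb"))
print(-np.array(c["R"]).T@c["t"],proj(c,[.467,.033,.058]),proj(c,[.574,.039,.042]))
E
```

```text
clock: 1.35
tool_pos: [0.4236, -0.0181, 0.2438]
ee_rot: [3.141, 0.0, 0.017]
ft_force: [-0.6, -1.2, 0.1]
grip_width: 1.003
grip_force: 0.0
1.35 [ 0.42359534 -0.01812837  0.24382609] [3.14132367e+00 7.49486278e-05 1.73283951e-02] [ 2.7286162  -5.06615056 -0.61895781]
[ 0.50857548 -0.01560137  0.41425753] (np.float64(234.657390085268), np.float64(156.5970173000305)) (np.float64(228.91367024885886), np.float64(59.970564256602444))
```

View pics/w1.png

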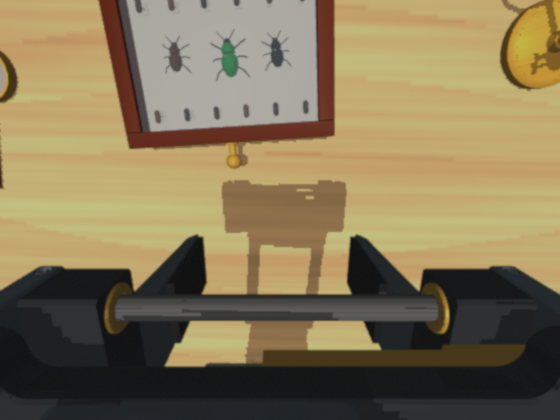

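The wrist view shows the knob ball at (234,160), the green beetle at (229,57) and the near frame edge running from about (131,136) to (334,122).

```bash
python3 - <<'E'
from rig import observe
from h import *
import pickle
c=pickle.load(open("w1.pkl","rb"))
m=mask(c,(15,120,90),(28,255,255),(222,148,246,172));k=cen(m);print(k)
print("knob",plane(c,(234,160),.058)); 
g=cen(mask(c,(50,80,30),(90,255,255),(205,25,250,90)));print(g,plane(c,g[0],.044))
# mahogany lower boundary
M=mask(c,(0,90,20),(9,255,160),(120,100,345,155));pl=[]
for x in list(range(140,222,3))+list(range(248,326,3)):
    ys=np.flatnonzero(M[:,x])
    if len(ys):pl.append((x,ys.max()))
P=np.array([plane(c,p,.052)[:2] for p in pl]);f=np.polyfit(P[:,1],P[:,0],1);r=P[:,0]-np.polyval(f,P[:,1]);print(len(P),f,"yaw deg",-np.degrees(np.arctan(f[0])),np.abs(r).max(), np.polyval(f,.034))
o=observe();print(toolmove(o,(.467,.033,.15)))
E
```

```text
(array([234.21708185, 158.73309609]), array([226, 148,  20,  21, 281], dtype=int32))
knob [0.46294529 0.03389007 0.058     ]
(array([228.8027027 ,  59.23243243]), array([222,  43,  15,  33, 370], dtype=int32)) [0.57440101 0.03880907 0.044     ]
54 [-0.07840355  0.48774938] yaw deg 4.483021354250957 0.0007983027056268077 0.4850836564376396
[ 4.04287911 -4.3787403   9.41688913]
```

```bash
python3 -m creep '[{"gripper":0,"x":1.4,"y":-1.7,"z":2.5,"wx":0,"wy":0,"wz":-1.2},{"gripper":0,"x":2.8,"y":-3.5,"z":5,"wx":0,"wy":0,"wz":-2.5},{"gripper":0,"x":4.1,"y":-5.1,"z":7.5,"wx":0,"wy":0,"wz":-3.5},{"gripper":0.3,"x":4.1,"y":-5.1,"z":10.5,"wx":0,"wy":0,"wz":-3.5},{"gripper":0.3,"x":4.1,"y":-5.1,"z":13,"wx":0,"wy":0,"wz":-3.5}]' 12 >/dev/null
python3 -m creep '[{"gripper":0.4,"x":0,"y":0,"z":0,"wx":0,"wy":0,"wz":0},{"gripper":0.4,"x":0,"y":0,"z":0,"wx":0,"wy":0,"wz":0}]'
python3 - <<'E'
from rig import observe,camera
from h import *
o=observe();print(o["tool_pos"],toolmove(o,(.464,.034,.048)))
c=camera("wrist");print(plane(c,cen(mask(c,(15,120,90),(28,255,255),(180,100,380,330)))[0],.058),proj(c,[.464,.034,.058]));cv2.imwrite("pics/w2.png",c["image"])
E
```

```text
clock: 1.98
tool_pos: [0.4626, 0.0313, 0.1131]
ee_rot: [3.142, 0.003, 0.078]
ft_force: [-0.0, -0.6, 1.1]
grip_width: 0.742
grip_force: 0.0
[0.46257376 0.031287   0.11312115] [ 0.18553158 -0.25941426  6.51151829]
[0.4295959  0.02449991 0.058     ] (np.float64(274.0508015099481), np.float64(227.807774604381))
```

View pics/w2.png

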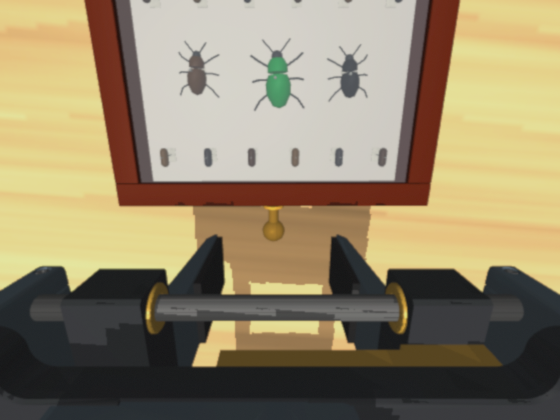

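The box is now square in the view. The knob is at (273.5,231), midway between the fingers to within about 2 mm.

```bash
python3 -m creep '[{"gripper":0.4,"x":0,"y":-0.2,"z":2,"wx":0,"wy":0,"wz":0},{"gripper":0.4,"x":0,"y":-0.2,"z":4,"wx":0,"wy":0,"wz":0},{"gripper":0.4,"x":0,"y":-0.2,"z":6.5,"wx":0,"wy":0,"wz":0},{"gripper":0.4,"x":0,"y":-0.2,"z":6.5,"wx":0,"wy":0,"wz":0},{"gripper":0.6,"x":0,"y":-0.2,"z":6.5,"wx":0,"wy":0,"wz":0}]' 12
python3 -m creep '[{"gripper":1,"x":0,"y":0,"z":0,"wx":0,"wy":0,"wz":0},{"gripper":1,"x":0,"y":0,"z":0,"wx":0,"wy":0,"wz":0},{"gripper":1,"x":0,"y":0,"z":0,"wx":0,"wy":0,"wz":0},{"gripper":1,"x":0,"y":0,"z":0,"wx":0,"wy":0,"wz":0},{"gripper":1,"x":0,"y":0,"z":0,"wx":0,"wy":0,"wz":0}]' 12
```

```text
clock: 2.45
tool_pos: [0.464, 0.0332, 0.05]
ee_rot: [3.141, -0.001, 0.078]
ft_force: [-0.9, -0.1, -0.4]
grip_width: 0.556
grip_force: 0.0
clock: 2.87
tool_pos: [0.4638, 0.0337, 0.0496]
ee_rot: [-3.141, -0.002, 0.078]
ft_force: [-0.7, 7.1, 1.2]
grip_width: 0.188
grip_force: 4.4
```

```bash
python3 - <<'E'
import numpy as np
p=lambda a:20.2*np.array([np.cos(.03)-np.cos(a+.03),-(np.sin(a+.03)-np.sin(.03))])
A=[0,.03,.08,.15,.23,.31,.39,.47,.55,.63,.71,.79,.87,.95,1.03,1.11,1.19,1.27,1.35,1.43,1.5,1.56,1.62,1.67,1.72,1.76,1.79,1.81,1.83,1.84,1.84]
for i in range(0,30,5):print([(p(a)-p(A[i])).round(1).tolist() for a in A[i+1:i+6]])
E
```

```text
[[0.0, -0.6], [0.1, -1.6], [0.3, -3.0], [0.7, -4.6], [1.1, -6.1]]
[[0.6, -1.5], [1.3, -2.9], [2.1, -4.3], [3.1, -5.6], [4.1, -6.9]]
[[1.1, -1.1], [2.4, -2.2], [3.7, -3.2], [5.0, -4.0], [6.5, -4.7]]
[[1.5, -0.6], [3.0, -1.1], [4.6, -1.5], [6.2, -1.7], [7.6, -1.8]]
[[1.2, -0.0], [2.4, 0.0], [3.4, 0.2], [4.4, 0.3], [5.2, 0.5]]
[[0.6, 0.1], [1.0, 0.2], [1.4, 0.4], [1.6, 0.4], [1.6, 0.4]]
```

```bash
python3 -m creep '[{"gripper":1,"x":0,"y":0,"z":-0.6,"wx":0,"wy":0,"wz":0},{"gripper":1,"x":0.1,"y":0,"z":-1.6,"wx":0,"wy":0,"wz":0},{"gripper":1,"x":0.3,"y":0,"z":-3,"wx":0,"wy":0,"wz":0},{"gripper":1,"x":0.7,"y":0,"z":-4.6,"wx":0,"wy":0,"wz":0},{"gripper":1,"x":1.1,"y":0,"z":-6.1,"wx":0,"wy":0,"wz":0}]' 15
```

```text
clock: 3.28
tool_pos: [0.4747, 0.0349, 0.1108]
ee_rot: [-3.141, -0.001, 0.078]
ft_force: [2.9, 2.3, -4.2]
grip_width: 0.185
grip_force: 15.0
```

```bash
python3 -m creep '[{"gripper":1,"x":0.6,"y":0,"z":-1.5,"wx":0,"wy":0,"wz":0},{"gripper":1,"x":1.3,"y":0,"z":-2.9,"wx":0,"wy":0,"wz":0},{"gripper":1,"x":2.1,"y":0,"z":-4.3,"wx":0,"wy":0,"wz":0},{"gripper":1,"x":3.1,"y":0,"z":-5.6,"wx":0,"wy":0,"wz":0},{"gripper":1,"x":4.1,"y":0,"z":-6.9,"wx":0,"wy":0,"wz":0}]'
```

```text
clock: 3.7
tool_pos: [0.5148, 0.0381, 0.1796]
ee_rot: [-3.141, 0.001, 0.078]
ft_force: [3.4, 3.1, -5.1]
grip_width: 0.181
grip_force: 15.0
```

Forces are small and the grip is steady, so I'll carry on along the arc.

```bash
python3 -m creep '[{"gripper":1,"x":1.1,"y":0,"z":-1.1,"wx":0,"wy":0,"wz":0},{"gripper":1,"x":2.4,"y":0,"z":-2.2,"wx":0,"wy":0,"wz":0},{"gripper":1,"x":3.7,"y":0,"z":-3.2,"wx":0,"wy":0,"wz":0},{"gripper":1,"x":5,"y":0,"z":-4,"wx":0,"wy":0,"wz":0},{"gripper":1,"x":6.5,"y":0,"z":-4.7,"wx":0,"wy":0,"wz":0}]'
```

```text
clock: 4.12
tool_pos: [0.5789, 0.0432, 0.2271]
ee_rot: [-3.14, 0.003, 0.078]
ft_force: [-2.7, 2.5, 3.2]
grip_width: 0.178
grip_force: 15.0
```

```bash
python3 -m creep '[{"gripper":1,"x":1.5,"y":0,"z":-0.6,"wx":0,"wy":0,"wz":0},{"gripper":1,"x":3,"y":0,"z":-1.1,"wx":0,"wy":0,"wz":0},{"gripper":1,"x":4.6,"y":0,"z":-1.5,"wx":0,"wy":0,"wz":0},{"gripper":1,"x":6.2,"y":0,"z":-1.7,"wx":0,"wy":0,"wz":0},{"gripper":1,"x":7.6,"y":0,"z":-1.8,"wx":0,"wy":0,"wz":0}]'
```

```text
clock: 4.53
tool_pos: [0.6565, 0.0493, 0.2459]
ee_rot: [-3.14, -0.002, 0.078]
ft_force: [-0.2, 2.6, 3.6]
grip_width: 0.181
grip_force: 15.0
```

```bash
python3 -m creep '[{"gripper":1,"x":1.2,"y":0,"z":0,"wx":0,"wy":0,"wz":0},{"gripper":1,"x":2.4,"y":0,"z":0,"wx":0,"wy":0,"wz":0},{"gripper":1,"x":3.4,"y":0,"z":0.2,"wx":0,"wy":0,"wz":0},{"gripper":1,"x":4.4,"y":0,"z":0.3,"wx":0,"wy":0,"wz":0},{"gripper":1,"x":5.2,"y":0,"z":0.5,"wx":0,"wy":0,"wz":0}]'; python3 - <<'E'
from rig import camera
import cv2
cv2.imwrite("pics/s3.png",cv2.resize(camera("scene")["image"][100:300,180:420],None,fx=2,fy=2))
E
```

```text
clock: 4.95
tool_pos: [0.7091, 0.0536, 0.241]
ee_rot: [-3.14, -0.004, 0.078]
ft_force: [0.5, 3.2, 6.9]
grip_width: 0.179
grip_force: 15.0
```

View pics/s3.png

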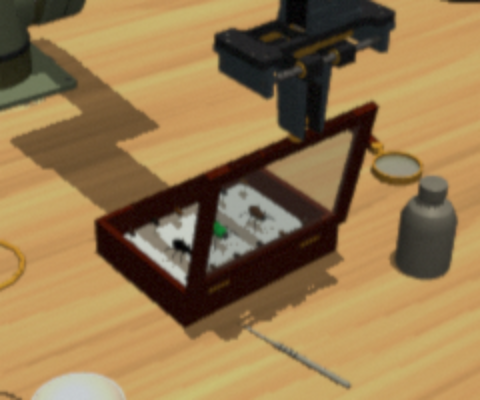

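The lid is past upright, with the knob still in the fingers and the beetles untouched. Next I'll finish the arc and hold.

```bash
python3 -m creep '[{"gripper":1,"x":0.6,"y":0,"z":0.1,"wx":0,"wy":0,"wz":0},{"gripper":1,"x":1,"y":0,"z":0.2,"wx":0,"wy":0,"wz":0},{"gripper":1,"x":1.4,"y":0,"z":0.4,"wx":0,"wy":0,"wz":0},{"gripper":1,"x":1.6,"y":0,"z":0.4,"wx":0,"wy":0,"wz":0},{"gripper":1,"x":1.6,"y":0,"z":0.4,"wx":0,"wy":0,"wz":0}]'
```

```text
clock: 5.42
tool_pos: [0.7233, 0.0547, 0.2369]
ee_rot: [-3.14, -0.0, 0.078]
ft_force: [-2.3, 3.0, 7.5]
grip_width: 0.178
grip_force: 15.0
```

```bash
python3 -m creep '[{"gripper":1,"x":0,"y":0,"z":0,"wx":0,"wy":0,"wz":0},{"gripper":1,"x":0,"y":0,"z":0,"wx":0,"wy":0,"wz":0},{"gripper":0.6,"x":0,"y":0,"z":0,"wx":0,"wy":0,"wz":0},{"gripper":0.5,"x":0,"y":0,"z":0,"wx":0,"wy":0,"wz":0},{"gripper":0.4,"x":0,"y":0,"z":0,"wx":0,"wy":0,"wz":0}]'
python3 -m creep '[{"gripper":0.4,"x":0,"y":0,"z":-1,"wx":0,"wy":0,"wz":0},{"gripper":0.4,"x":0,"y":0,"z":-3,"wx":0,"wy":0,"wz":0},{"gripper":0.4,"x":0,"y":0,"z":-6,"wx":0,"wy":0,"wz":0},{"gripper":0.4,"x":-3,"y":-1,"z":-7,"wx":0,"wy":0,"wz":0},{"gripper":0.4,"x":-6,"y":-3,"z":-7,"wx":0,"wy":0,"wz":0}]'
python3 - <<'E'
from rig import camera,observe
from h import *
cv2.imwrite("pics/s4.png",cv2.resize(camera("scene")["image"][80:280,180:420],None,fx=2,fy=2))
o=observe();print(toolmove(o,(.43,.36,.25)))
E
```

```text
clock: 5.83
tool_pos: [0.7232, 0.0533, 0.2341]
ee_rot: [3.141, 0.002, 0.078]
ft_force: [0.1, 0.3, -0.5]
grip_width: 0.371
grip_force: 0.0
clock: 6.25
tool_pos: [0.6634, 0.0773, 0.3079]
ee_rot: [3.14, -0.006, 0.075]
ft_force: [0.2, -0.7, -0.1]
grip_width: 0.602
grip_force: 0.0
[-20.15268571 -29.49286766   5.87023105]
```

View pics/s4.png

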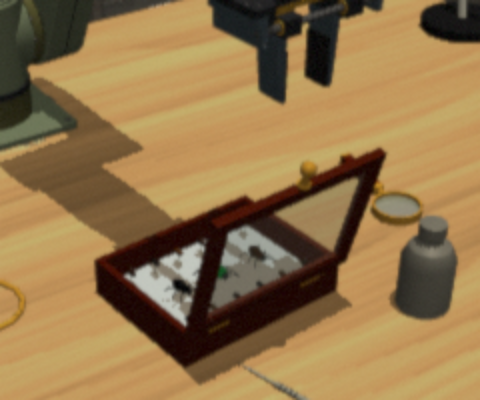

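The lid rests back on its stop and is free of the gripper. Moving over to the loupe.

```bash
python3 -m creep '[{"gripper":0,"x":-2.2,"y":-3.2,"z":0,"wx":0,"wy":0,"wz":2},{"gripper":0,"x":-4.4,"y":-6.4,"z":0,"wx":0,"wy":0,"wz":4},{"gripper":0,"x":-6.6,"y":-9.6,"z":0,"wx":0,"wy":0,"wz":6},{"gripper":0,"x":-8.8,"y":-12.8,"z":0,"wx":0,"wy":0,"wz":8},{"gripper":0,"x":-11,"y":-16,"z":0,"wx":0,"wy":0,"wz":10}]' >/dev/null
python3 -m creep '[{"gripper":0,"x":-1,"y":-3,"z":1,"wx":0,"wy":0,"wz":2},{"gripper":0,"x":-2.5,"y":-6,"z":3,"wx":0,"wy":0,"wz":4},{"gripper":0,"x":-4.5,"y":-9,"z":5,"wx":0,"wy":0,"wz":6},{"gripper":0,"x":-6,"y":-12,"z":6,"wx":0,"wy":0,"wz":6},{"gripper":0,"x":-6,"y":-12,"z":6,"wx":0,"wy":0,"wz":6}]'
python3 - <<'E'
from rig import camera,observe
from h import *
import pickle
c=camera("wrist");cv2.imwrite("pics/w5.png",c["image"]);pickle.dump(c,open("w5.pkl","wb"))
E
```

```text
clock: 7.13
tool_pos: [0.4875, 0.3594, 0.242]
ee_rot: [3.14, 0.006, -0.196]
ft_force: [0.1, -0.2, -0.9]
grip_width: 0.999
grip_force: 0.0
```

View pics/w5.png

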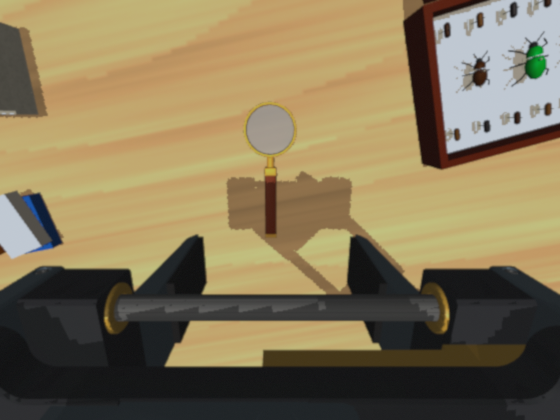

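The lens is centred at (270,129) and the handle runs to (270,234), nearly in line with the tool. The beetle is at (537,60).

```bash
python3 - <<'E'
from rig import observe
from h import *
import pickle
c=pickle.load(open("w5.pkl","rb"));o=observe()
m=mask(c,(18,120,70),(30,255,255),(238,98,302,158))
L=plane(c,(270.3,129.3),.014);print("lens",L)
M=mask(c,(0,90,20),(9,255,160),(255,176,285,240));p=np.argwhere(M)[:,::-1].astype(float)
P=np.array([plane(c,q,.014)[:2] for q in p]);ce=P.mean(0);u=np.linalg.svd(P-ce)[2][0];u=u*np.sign(u[0]);q=(P-ce)@u;print("handle",len(p),ce,u,q.min(),q.max(),np.degrees(np.arctan2(u[1],u[0])))
print("lens along,perp from centre",(L[:2]-ce)@u,(L[:2]-ce)@[-u[1],u[0]])
end=ce+u*q.min();G=end+u*.073;print("grip",G, "tool yaw",np.degrees(o["ee_rot"][2]),toolmove(o,[*G,.003]))
print("green",plane(c,cen(mask(c,(50,80,30),(90,255,255),(500,30,560,90)))[0],.044))
E
```

```text
lens [0.56088356 0.35291704 0.014     ]
handle 503 [0.46105214 0.37379624] [ 0.97960601 -0.20092801] -0.04124659736755631 0.039304606047228796 -11.591231636389603
lens along,perp from centre 0.10199067523157478 -0.0003944630915096076
grip [0.49215796 0.36741609] tool yaw -11.275212075029447 [ 0.12930194 -1.12396122 24.03869466]
green [0.57509563 0.04372159 0.044     ]
```

```bash
python3 -m creep '[{"gripper":0,"x":-0.2,"y":-0.4,"z":4,"wx":0,"wy":0,"wz":0},{"gripper":0,"x":-0.4,"y":-0.8,"z":8,"wx":0,"wy":0,"wz":0},{"gripper":0.2,"x":-0.5,"y":-1.1,"z":12,"wx":0,"wy":0,"wz":0},{"gripper":0.3,"x":-0.5,"y":-1.1,"z":15.5,"wx":0,"wy":0,"wz":0},{"gripper":0.4,"x":-0.5,"y":-1.1,"z":18,"wx":0,"wy":0,"wz":0}]' 40
python3 -m creep '[{"gripper":0.5,"x":0,"y":0,"z":0,"wx":0,"wy":0,"wz":0},{"gripper":0.5,"x":0,"y":0,"z":0,"wx":0,"wy":0,"wz":0}]'
python3 - <<'E'
from rig import camera
import cv2
cv2.imwrite("pics/w6.png",camera("wrist")["image"])
E
```

```text
clock: 7.6
tool_pos: [0.4883, 0.3651, 0.0624]
ee_rot: [3.139, 0.002, -0.202]
ft_force: [0.3, -0.1, -0.4]
grip_width: 0.814
grip_force: 0.0
clock: 7.77
tool_pos: [0.4891, 0.366, 0.0648]
ee_rot: [3.14, 0.001, -0.202]
ft_force: [0.8, 0.1, 0.6]
grip_width: 0.67
grip_force: 0.0
```

View pics/w6.png

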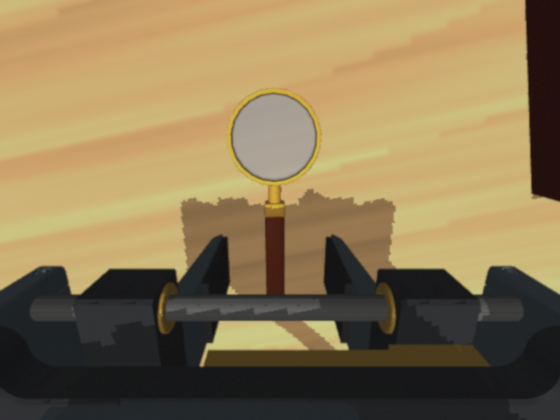

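The handle is centred between the fingers at column 275, with the rim clear of them. Lowering and gripping.

```bash
python3 -m creep '[{"gripper":0.5,"x":-0.3,"y":0,"z":2.5,"wx":0,"wy":0,"wz":0},{"gripper":0.5,"x":-0.3,"y":0,"z":5,"wx":0,"wy":0,"wz":0},{"gripper":0.5,"x":-0.3,"y":0,"z":6,"wx":0,"wy":0,"wz":0},{"gripper":0.5,"x":-0.3,"y":0,"z":6,"wx":0,"wy":0,"wz":0},{"gripper":1,"x":-0.3,"y":0,"z":6,"wx":0,"wy":0,"wz":0}]' 40
python3 -m creep '[{"gripper":1,"x":0,"y":0,"z":0,"wx":0,"wy":0,"wz":0},{"gripper":1,"x":0,"y":0,"z":0,"wx":0,"wy":0,"wz":0},{"gripper":1,"x":0,"y":0,"z":0,"wx":0,"wy":0,"wz":0},{"gripper":1,"x":0,"y":0,"z":0,"wx":0,"wy":0,"wz":0},{"gripper":1,"x":0,"y":0,"z":0,"wx":0,"wy":0,"wz":0}]'
```

```text
clock: 8.23
tool_pos: [0.4868, 0.3682, 0.0066]
ee_rot: [-3.14, -0.002, -0.201]
ft_force: [-0.6, -0.6, 1.3]
grip_width: 0.451
grip_force: 0.0
clock: 8.65
tool_pos: [0.486, 0.3679, 0.0059]
ee_rot: [-3.14, -0.001, -0.201]
ft_force: [-0.0, -0.2, 4.7]
grip_width: 0.175
grip_force: 40.0
```

```bash
python3 -m creep '[{"gripper":1,"x":0,"y":0,"z":-1,"wx":0,"wy":0,"wz":0},{"gripper":1,"x":0,"y":0,"z":-3,"wx":0,"wy":0,"wz":0},{"gripper":1,"x":0,"y":0,"z":-6,"wx":0,"wy":0,"wz":0},{"gripper":1,"x":0,"y":0,"z":-9,"wx":0,"wy":0,"wz":0},{"gripper":1,"x":0,"y":0,"z":-12,"wx":0,"wy":0,"wz":0}]' >/dev/null
python3 -m creep '[{"gripper":1,"x":0,"y":0,"z":-2,"wx":0,"wy":0,"wz":0},{"gripper":1,"x":0,"y":0,"z":-4,"wx":0,"wy":0,"wz":0},{"gripper":1,"x":0,"y":0,"z":-5,"wx":0,"wy":0,"wz":0},{"gripper":1,"x":0,"y":0,"z":-5,"wx":0,"wy":0,"wz":0}]'
python3 - <<'E'
from rig import camera,observe
from h import *
c=camera("wrist");cv2.imwrite("pics/w7.png",c["image"]);o=observe()
R=Rn.from_euler('xyz',o["ee_rot"]).as_matrix()
print(o["tool_pos"],proj(c,o["tool_pos"]+R@[.0765,0,-.001]),toolmove(o,(.498,.035,.16)))
# glass ellipse: fit to bright gold outer contour
m=mask(c,(18,100,60),(32,255,255),(150,20,400,200))
n,l,s,ce=cv2.connectedComponentsWithStats(m);i=1+np.argmax(s[1:,4]);k=(l==i).astype(np.uint8);k[190:]=0;ct,_=cv2.findContours(k,0,2);print(s[i],cv2.fitEllipse(cv2.convexHull(max(ct,key=len))))
E
```

```text
clock: 9.4
tool_pos: [0.4865, 0.3684, 0.1777]
ee_rot: [-3.138, -0.003, -0.201]
ft_force: [0.6, 0.5, -0.9]
grip_width: 0.171
grip_force: 40.0
[0.48566727 0.36774515 0.17564503] (np.float64(279.14899574263495), np.float64(137.59430052958783)) [ 7.85914837 32.35788817  1.53715099]
[  150    20   250   180 25357] ((297.2242126464844, 111.31330108642578), (185.74917602539062, 356.7646179199219), 78.6366195678711)
```

View pics/w7.png

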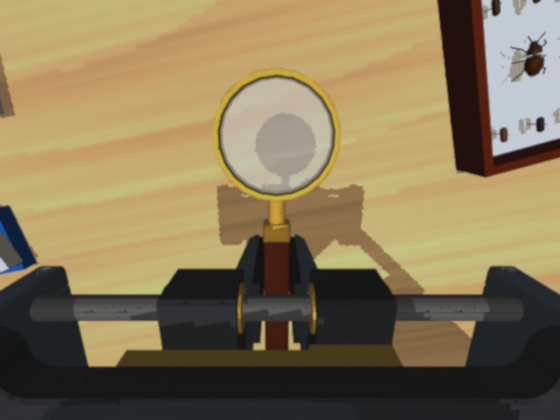

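The loupe is held level. The rim spans columns 213–341 and rows 68–201, giving a centre of (277,134.5), within 3 px of the prediction. Carrying it over the box.

```bash
python3 -m creep '[{"gripper":1,"x":0.3,"y":1.5,"z":0,"wx":0,"wy":0,"wz":-1},{"gripper":1,"x":1,"y":4,"z":0,"wx":0,"wy":0,"wz":-2},{"gripper":1,"x":1.7,"y":7,"z":0,"wx":0,"wy":0,"wz":-4},{"gripper":1,"x":2.4,"y":10,"z":0,"wx":0,"wy":0,"wz":-5},{"gripper":1,"x":3.1,"y":13,"z":0,"wx":0,"wy":0,"wz":-6}]' >/dev/null
python3 -m creep '[{"gripper":1,"x":0.9,"y":3,"z":0,"wx":0,"wy":0,"wz":-2},{"gripper":1,"x":1.8,"y":6,"z":0,"wx":0,"wy":0,"wz":-3},{"gripper":1,"x":2.5,"y":9,"z":0,"wx":0,"wy":0,"wz":-5},{"gripper":1,"x":3,"y":12,"z":0,"wx":0,"wy":0,"wz":-7},{"gripper":1,"x":3.3,"y":14,"z":0,"wx":0,"wy":0,"wz":-8}]' >/dev/null
python3 -m creep '[{"gripper":1,"x":0.2,"y":1.5,"z":0.5,"wx":0,"wy":0,"wz":0},{"gripper":1,"x":0.3,"y":2.5,"z":1,"wx":0,"wy":0,"wz":0},{"gripper":1,"x":0.4,"y":3,"z":1.5,"wx":0,"wy":0,"wz":0},{"gripper":1,"x":0.4,"y":3,"z":1.5,"wx":0,"wy":0,"wz":0},{"gripper":1,"x":0.4,"y":3,"z":1.5,"wx":0,"wy":0,"wz":0}]'
python3 - <<'E'
from rig import camera,observe
from h import *
import pickle
o=observe();c={n:camera(n) for n in("wrist","scene","top")};pickle.dump((o,c),open("d8.pkl","wb"))
d=pickle.load(open("d0.pkl","rb"));S=d["scene"]
R=Rn.from_euler('xyz',o["ee_rot"]).as_matrix();L=o["tool_pos"]+R@[.078,0,-.001];print("lens pred",L,{n:proj(c[n],L) for n in c},R[:,0])
print(toolmove(o,(.4965,.035,.117)),"green px in wrist",proj(c["wrist"],[.5743,.039,.044]))
# collar height: scene ray nearest to vertical axis through foot/collar xy, for several axis guesses
oo,dd=ray(S,(136.7,250.7))
for ax in((.604,-.349),(.606,-.346),(.604,-.344)):
    s=((np.array(ax)-oo[:2])@dd[:2])/(dd[:2]@dd[:2]);print(ax,oo+s*dd)
w=np.hstack([cv2.resize(c["scene"]["image"][100:320,100:360],None,fx=1.5,fy=1.5),cv2.resize(c["wrist"]["image"][:250,80:480],(400,330))]);cv2.imwrite("pics/m8.png",w);print(w.shape)
E
```

```text
clock: 10.7
tool_pos: [0.5139, 0.0621, 0.1589]
ee_rot: [-3.141, 0.002, 0.043]
ft_force: [0.2, 0.1, -2.0]
grip_width: 0.169
grip_force: 40.0
lens pred [0.59187542 0.06548269 0.15968393] {'wrist': (np.float64(277.7711296853263), np.float64(134.14529354816352)), 'scene': (np.float64(301.24527767484966), np.float64(171.33593459508836)), 'top': (np.float64(239.7566395636745), np.float64(215.46413494066454))} [ 0.99907038  0.04304815 -0.00228781]
[-1.8501323   2.63609338  4.18972935] green px in wrist (np.float64(304.09974691883053), np.float64(148.97361052002924))
(0.604, -0.349) [ 0.60445749 -0.34727041  0.11856736]
(0.606, -0.346) [ 0.60558508 -0.34756866  0.11948627]
(0.604, -0.344) [ 0.60322144 -0.34694347  0.11756007]
(330, 790, 3)
```

View pics/m8.png

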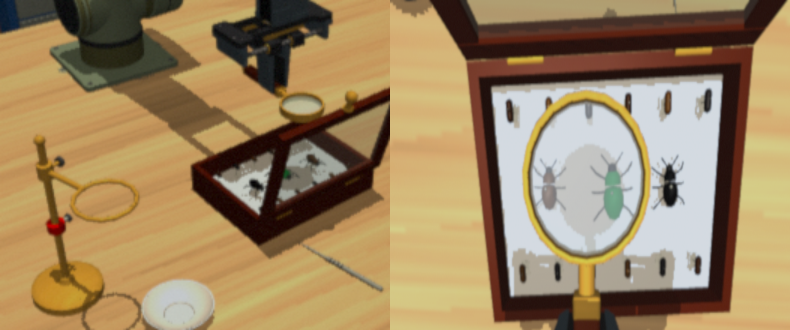

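The lens is over the box but about 30 mm short of the green beetle, as computed. The lid is still back. Making the final move.

```bash
python3 -m creep '[{"gripper":1,"x":-0.6,"y":0.9,"z":1,"wx":0,"wy":0,"wz":0},{"gripper":1,"x":-1.2,"y":1.8,"z":2,"wx":0,"wy":0,"wz":0},{"gripper":1,"x":-1.6,"y":2.4,"z":3.3,"wx":0,"wy":0,"wz":0},{"gripper":1,"x":-1.8,"y":2.6,"z":4.1,"wx":0,"wy":0,"wz":0},{"gripper":1,"x":-1.8,"y":2.6,"z":4.1,"wx":0,"wy":0,"wz":0}]' >/dev/null
python3 -m creep '[{"gripper":1,"x":0,"y":0,"z":0,"wx":0,"wy":0,"wz":0},{"gripper":1,"x":0,"y":0,"z":0,"wx":0,"wy":0,"wz":0},{"gripper":1,"x":0,"y":0,"z":0,"wx":0,"wy":0,"wz":0}]'
python3 - <<'E'
from rig import camera,observe
from h import *
import pickle
o=observe();c={n:camera(n) for n in("wrist","scene","top")};pickle.dump((o,c),open("d9.pkl","wb"))
R=Rn.from_euler('xyz',o["ee_rot"]).as_matrix();L=o["tool_pos"]+R@[.078,0,-.001];print("lens pred",L,{n:proj(c[n],L) for n in c})
print({n:proj(c[n],[.5743,.039,.044]) for n in c})
S=c["scene"];q=proj(S,L);x,y=int(q[0]),int(q[1])
cr=cv2.resize(S["image"][y-30:y+30,x-35:x+35],None,fx=6,fy=6);print("scene crop origin",x-35,y-30)
W=c["wrist"]["image"][40:240,150:400];w=np.hstack([cr,cv2.resize(W,(360,360))]);cv2.imwrite("pics/m9.png",w)
for b in ((105,220,175,310),):print(cen(mask(S,(0,170,90),(6,255,255),(115,235,160,270))))
E
```

```text
clock: 11.52
tool_pos: [0.4986, 0.0354, 0.1197]
ee_rot: [-3.142, -0.002, 0.044]
ft_force: [1.1, -0.2, -0.8]
grip_width: 0.171
grip_force: 40.0
lens pred [0.57651402 0.03880938 0.12085805] {'wrist': (np.float64(277.7473064400042), np.float64(134.1551637425115)), 'scene': (np.float64(287.90858479422144), np.float64(185.77690070580587)), 'top': (np.float64(251.61085533053088), np.float64(224.90265343184643))}
{'wrist': (np.float64(276.8376593320023), np.float64(133.09163701689675)), 'scene': (np.float64(287.1827715436837), np.float64(211.69545954550938)), 'top': (np.float64(252.5016145623564), np.float64(230.14261588800557))}
scene crop origin 252 155
(array([136.91860465, 250.79069767]), array([131, 245,  12,  12,  86], dtype=int32))
```

View pics/m9.png

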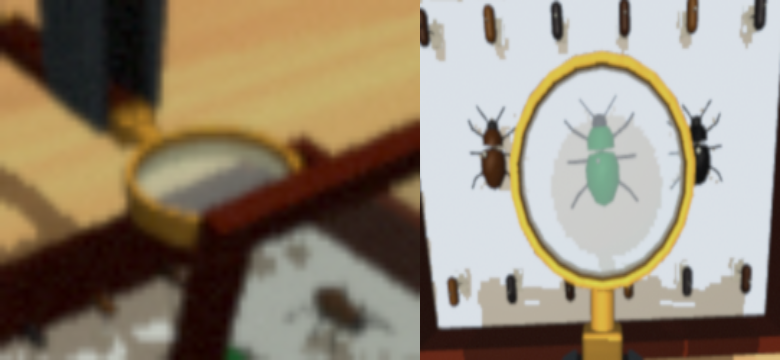

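The beetle is centred in the lens, at about (276,132) in the wrist image against a lens centre of (277,134.7). The scene view agrees with the expected height. One 2 mm trim in x and z, then settle and hand in.

```bash
python3 -m creep '[{"gripper":1,"x":-0.1,"y":0,"z":0.1,"wx":0,"wy":0,"wz":0},{"gripper":1,"x":-0.2,"y":0,"z":0.2,"wx":0,"wy":0,"wz":0},{"gripper":1,"x":-0.2,"y":0,"z":0.2,"wx":0,"wy":0,"wz":0},{"gripper":1,"x":-0.2,"y":0,"z":0.2,"wx":0,"wy":0,"wz":0},{"gripper":1,"x":-0.2,"y":0,"z":0.2,"wx":0,"wy":0,"wz":0}]' >/dev/null
python3 -m creep '[{"gripper":1,"x":0,"y":0,"z":0,"wx":0,"wy":0,"wz":0},{"gripper":1,"x":0,"y":0,"z":0,"wx":0,"wy":0,"wz":0},{"gripper":1,"x":0,"y":0,"z":0,"wx":0,"wy":0,"wz":0},{"gripper":1,"x":0,"y":0,"z":0,"wx":0,"wy":0,"wz":0},{"gripper":1,"x":0,"y":0,"z":0,"wx":0,"wy":0,"wz":0}]'
python3 -c "
from rig import close_job
print(close_job())"
```

```text
clock: 12.5
tool_pos: [0.4957, 0.0349, 0.1169]
ee_rot: [3.142, 0.0, 0.043]
ft_force: [-0.2, -0.2, -1.7]
grip_width: 0.173
grip_force: 40.0
the job is handed in; nothing more can be done
None
```

I laid the lid back on its stop and handed the job in at 12.5 s with the hand lens gripped level over the green beetle, about 2 mm off centre and within about 2 mm of the collar height by my own measurements; the hand-in returned no verdict.

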